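# Gauge a shaft collar on the stepped taper mandrel

## Robot

A 7-joint arm with a two-finger parallel gripper is mounted at the origin on a cart in front of the work surface, level with it; the furniture and walls round the work are solid. World frame = base frame: x ahead of the robot, y to its left, z up, the work surface at z = 0. Lengths are in m, angles in rad, forces in N, time in s.
With the tool pointing down it reaches from about 0.425 to 0.875 m from the base axis. Payload 4.7 kg.
Tool frame: the origin (TCP) lies midway between the tips of the shut fingers; the grasp point (between the pads) lies 19 mm behind it; z points along the fingers, y is the line along which they close (so a half turn about z gives the same grasp; the last joint's range is limited). The gripper opens to 87 mm and grips with 3 to 60 N. Pads are 19 mm wide; open, the fingers measure 117 mm over their backs; the gripper's body (75 mm by 190 mm) begins 51 mm behind the grasp point.
Start: joints at [-1.173, 0.321, -0.07, 1.45, 0.023, 1.371, -0.057], TCP at [0.243, 0.603, 0.223] pointing down, gripper open.
Joint ranges: [-2.86, 2.86], [-0.3, 2.09], [-1.38, 1.24], [0.06, 2.45], [-1.56, 4.7], [0.09, 2.05], [-2.69, 2.69]. Speed limits (rad/s): [2.57, 2.57, 3.14, 3.14, 3.14, 3.14, 3.14].

## Interface

Orientations are given as a rotation vector (axis times angle).
In Python, from bench import ctrl, probe_bus, get_image, camera_model gives the robot as it stands (ctrl), with the cameras as plain functions and the readings (probe_bus).
- The arm moves only by the tool tcp_steps, called after "Request:" as name(argument=value, ...) on one line, values as JSON. Schema: {"type":"object","properties":{"offsets":{"type":"array","items":{"type":"number"},"minItems":5,"maxItems":100},"force":{"type":"number"},"only":{"type":"string"},"quiet":{"type":"boolean"},"lines":{"type":"string"}},"required":["offsets"],"additionalProperties":false}. offsets is one flat list of numbers that holds 1 to 20 rows one after another, with no inner brackets; each row has 5 numbers: dx, dy, dz in units of 100 mm, then a turn about the tool's z in units of 0.1 rad, then the opening from 0.0 (shut) to 1.0 (fully open); each row is the pose to reach, as a shift and turn from the pose commanded when the call began, along the tool's axes at that moment; what a row does not reach only later rows make up. A row lasts 1/10 s, in which the tool goes at most 0.05 m and 0.15 rad, less where a joint would pass 70% of its speed; a pose out of reach is approached as far as the arm can. The fingers move at their own pace and stop on an object; force is the grip in N (left out, the last holds). Time passes only in rows, so rows that do not move let the fingers close. The tool returns the time, the measured TCP pose, the force, the opening and the grip force at its end. only (a regular expression) keeps the lines of the reply that match it, lines (a string "A,B") keeps lines A to B, and quiet returns only ok. Input that does not fit is refused with a message, and nothing moves.
- probe_bus.get_state(): the state, without advancing time (a new reading comes with each control period).
- get_image(name): name is "scene" or "top" or "wrist"; returns the picture (480x640x3 uint8, red, green, blue); there is no depth.
- camera_model(name): a dict with "vertical_fov" (degrees; the focal length in pixels is half the picture's height over the tangent of half this angle, whatever the lens; pixels are square), "cx", "cy" (the principal point, pixels), "rvec" (rotation vector, rad) and "tvec" (3), from world to camera coordinates, as OpenCV has them; the wrist camera has in their place "hand_eye" (4x4, takes a point from camera to tool coordinates, whose origin is the TCP and whose axes are the flange's). Camera axes: x right, y down, z forward; pixel columns grow to the right and rows downward; lengths in m; the calibration is good to about 2 mm. A picture is of the moment at which its call begins: read the wrist's pose just before it. camera_model takes no time and is no camera call.
- ctrl.close_job(): hands the job in; it is judged then, once.
The state is a dict: "time": time; "joint_positions": joint angles; "qd": joint speeds; "joint_torque": joint torques, N m; "position": TCP position; "tool_rot": TCP orientation; "ft_force": force on the tool from outside, world axes, zero at the start; "torque": the same for the moment, N m; "grip_width": opening from 0.0 (shut) to 1.0 (fully open); "grip_force": force on a finger pad.
Only numpy, scipy, OpenCV 4.12 (cv2) and the standard library are available. Lean on these libraries where they do the work, as an engineer would, in place of code of your own. Each camera call takes 0.05 s, during which the arm holds its last target. There are 200 camera calls.

## Task

Three plain steel shaft collars lie on the bench beside a stepped taper mandrel. Take the middle-sized collar, put it over the mandrel's nose and lower it until it stops, so that it rests flat on the step marked with two engraved lines, and let go of it there. Lower it rather than dropping it, and leave the other two collars where they lie.

Things in the scene. Friction and masses are not known exactly. Their poses are not given: they have to be found in the camera images.
- mandrel: Upright steel mandrel fixed to the bench; origin centre of its underside, z up its axis. Flange 90 mm wide, to z 10 mm; foot 60 to 56 wide, flat top at z 34 (one line; stops the large collar); stage 44 to 43 wide, flat top at z 70 (two lines below it; stops the middle collar); stage 28 to 24 wide, flat top at z 102 (three lines; stops the small); nose 18 to 17 wide to z 114, then cone to z 124.
- collar_middle: Middle-sized plain steel collar, the one to put on the mandrel: outside diameter 50 mm, through bore 34 mm, height 24 mm, about 0.16 kg, rigid, lying flat. Origin: centre of its underside, z up along the bore; keep it the same way up. Grip it across its outside from above. Seated, its underside is 70 mm above the bench.
- collar_small: Small plain steel collar: outside diameter 36 mm, bore 22 mm, height 24 mm, lying flat; origin at the centre of its underside. Leave it where it lies.
- collar_large: Large plain steel collar: outside diameter 68 mm, bore 50 mm, height 24 mm, lying flat; origin at the centre of its underside. Leave it where it lies.

How it is judged:
By the outcome, as a careful person would: the job done as asked, in the order asked, and still so for the second after the job is handed in, with the robot touching nothing.
It also fails if it takes over 42 s, if anything falls off the work surface, if the arm or the gripper's body presses on something with over 40 N, if the wrist force passes 120 N, or if a joint passes its speed limit or range.

## Working session

There is one attempt and no reset: what is moved stays moved. The work goes in short steps, Python scripts to look and compute and a tool call to move; the robot and the scene stay as the last step left them, time stands still between calls to the robot, and variables do not carry over. Pictures are saved under pics/ and viewed, at most 10 in all, crops included, and the job is handed in when it is done.

```bash
ls; mkdir -p pics
```

Run:
```python
from bench import ctrl, probe_bus, get_image, camera_model
import cv2
s=probe_bus.get_state();print(s['time'],s['position'],s['tool_rot'],s['grip_width'])
for n in("top","scene"):
    im=get_image(n);cv2.imwrite(f"pics/{n}0.png",im[:,:,::-1]);print(n,camera_model(n))
print(camera_model("wrist"))
```

```text
bench.py
pics
0.0 [0.24324606 0.60214932 0.22144491] [-5.99099608e-01 -3.08367518e+00  3.05953648e-03] 0.9965494202247164
top {'vertical_fov': 48.259398090748434, 'cx': 318.47331606139363, 'cy': 242.84214225328597, 'rvec': array([ 2.14292465, -2.06951697,  0.22834717]), 'tvec': array([0.05922127, 0.50986292, 0.89906966])}
scene {'vertical_fov': 54.96838192247312, 'cx': 312.64700758959157, 'cy': 241.10661982923233, 'rvec': array([ 2.04764627, -0.48121919,  0.26542853]), 'tvec': array([-0.40621825,  0.18564144,  0.74102676])}
{'vertical_fov': 69.26629993687301, 'cx': 319.6009344363706, 'cy': 241.54226882946793, 'hand_eye': array([[ 7.78696360e-07, -9.70209439e-01, -2.42267711e-01,
         6.60896446e-02],
       [ 9.99999749e-01,  1.72411141e-04, -6.87240655e-04,
        -7.35521763e-04],
       [ 7.08537023e-04, -2.42267650e-01,  9.70209196e-01,
        -1.63403136e-01],
       [ 0.00000000e+00,  0.00000000e+00,  0.00000000e+00,
         1.00000000e+00]])}
```

View pics/top0.png

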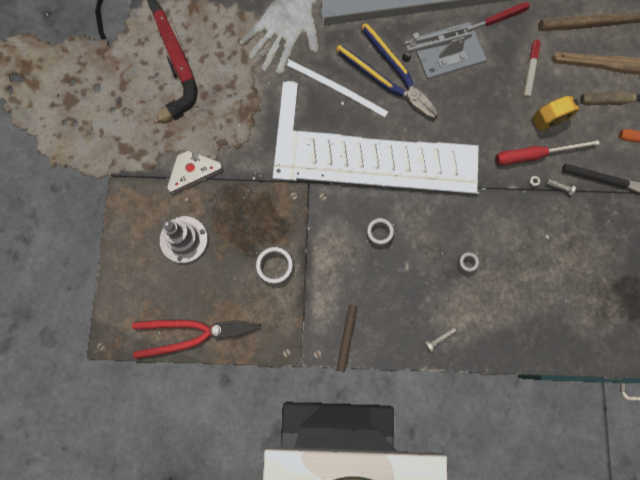

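View pics/scene0.png

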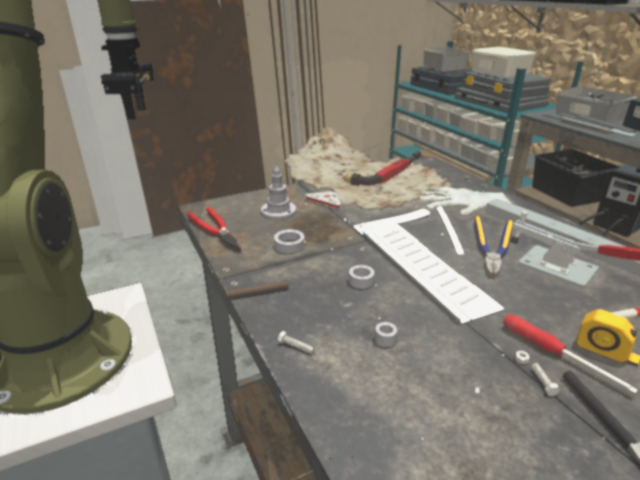

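The top view shows the large collar at about (274,266), the middle one at (380,232), the small one at (469,262) and the mandrel flange at (183,240). The scene view shows the same layout, with the arm clear of it.

Create h.py:
```python
import cv2,numpy as np
from bench import ctrl, probe_bus, get_image, camera_model
from scipy.spatial.transform import Rotation as R
def cam(n,s=None):
    m=camera_model(n);f=240/np.tan(np.radians(m['vertical_fov']/2))
    K=np.array([[f,0,m['cx']],[0,f,m['cy']],[0,0,1]])
    if n=="wrist":
        T=np.eye(4);T[:3,:3]=R.from_rotvec(s['tool_rot']).as_matrix();T[:3,3]=s['position'];T=T@m['hand_eye']
        return K,T[:3,:3],T[:3,3]
    A=R.from_rotvec(m['rvec']).as_matrix().T
    return K,A,-A@m['tvec']
def plane(c,px,z):
    K,A,o=c;px=np.atleast_2d(px)
    d=(A@np.linalg.inv(K)@np.c_[px,np.ones(len(px))].T).T
    return o+d*((z-o[2])/d[:,2])[:,None]
def proj(c,p):
    K,A,o=c;q=K@(A.T@(np.atleast_2d(p)-o).T);return (q[:2]/q[2]).T
def tool(s,p): # world point to tool axes shift
    return R.from_rotvec(s['tool_rot']).inv().apply(np.asarray(p)-s['position'])
```

Run:
```python
from h import *
im=cv2.imread("pics/top0.png");c=cam("top");hsv=cv2.cvtColor(im,cv2.COLOR_BGR2HSV)
m=((hsv[...,1]<45)&(hsv[...,2]>120)).astype('u1')*255
for nm,(u,v),z in(("L",(274,266),.024),("M",(380,232),.024),("S",(469,262),.024),("mand",(183,240),.01)):
    w=np.zeros_like(m);w[v-28:v+28,u-28:u+28]=m[v-28:v+28,u-28:u+28]
    cs,_=cv2.findContours(w,cv2.RETR_EXTERNAL,cv2.CHAIN_APPROX_NONE)
    k=max(cs,key=cv2.contourArea)[:,0]; P=plane(c,k.astype(float),z)
    (x,y),r=cv2.minEnclosingCircle(P[:,:2].astype('f4'));print(nm,len(k),x,y,2*r,np.ptp(P,0))
print(c[2])
```

```text
L 102 0.4711307883262634 0.1572694331407547 0.06758101284503937 [0.06538208 0.06614704 0.        ]
M 75 0.5423166155815125 -0.03744561970233917 0.051926176995038986 [0.04797805 0.04821885 0.        ]
S 53 0.48977741599082947 -0.19937454164028168 0.03557625785470009 [0.03377472 0.03316908 0.        ]
mand 290 0.5164335370063782 0.3310641646385193 0.09096094220876694 [8.87849291e-02 8.87086264e-02 2.22044605e-16]
[0.30222257 0.07256458 0.98751685]
```

Run:
```python
from h import *
s=probe_bus.get_state();print(R.from_rotvec(s['tool_rot']).as_matrix().round(3))
for p in((.516,.331,.26),(.542,-.037,.15)):print(tool(s,p).round(4))
```

```text
[[-0.927  0.374 -0.001]
 [ 0.374  0.927 -0.002]
 [-0.    -0.002 -1.   ]]
[-0.3545 -0.1494 -0.0381]
[-0.5163 -0.4807  0.0725]
```

The manual's scale: shifts go in units of 100 mm and turns go in units of 0.1 rad. Converting my numbers, -0.354 m is -3.54, -0.335 m is -3.35.

Request:
tcp_steps(offsets=[-0.2,-0.1,-0.2,0,1,-0.6,-0.25,-0.38,0,1,-1,-0.42,-0.38,0,1,-1.4,-0.59,-0.38,0,1,-1.8,-0.76,-0.38,0,1,-2.2,-0.93,-0.38,0,1,-2.6,-1.1,-0.38,0,1,-3,-1.27,-0.38,0,1,-3.35,-1.41,-0.38,0,1,-3.54,-1.49,-0.38,0,1,-3.54,-1.49,-0.38,0,1,-3.54,-1.49,-0.38,0,1,-3.54,-1.49,-0.38,0,1])

```text
time: 1.4
position: [0.5144, 0.3337, 0.2603]
tool_rot: [-0.595, -3.084, -0.001]
ft_force: [-0.9, 0.3, 0.4]
grip_width: 1.003
grip_force: 0.0
```

Run:
```python
from h import *
s=probe_bus.get_state();im=get_image("wrist");cv2.imwrite("pics/w1.png",im[:,:,::-1]);np.save("s1.npy",np.r_[s['position'],s['tool_rot']])
print(np.abs(s['qd']).max(),tool(s,(.542,-.037,.15)).round(4))
c=cam("wrist",s)
for z in(.01,.034,.07,.102,.114):print(z,proj(c,(.5164,.3311,z)).round(0))
```

```text
0.008270292450944171 [-0.1636 -0.3339  0.11  ]
0.01 [[319. 214.]]
0.034 [[319. 218.]]
0.07 [[319. 224.]]
0.102 [[319. 230.]]
0.114 [[319. 233.]]
```

View pics/w1.png

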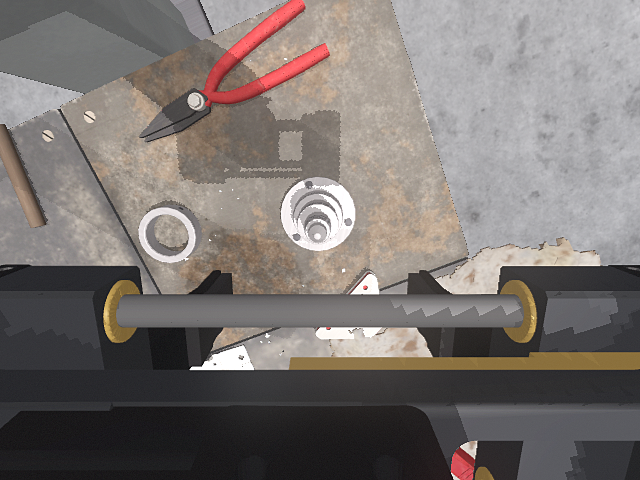

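The wrist view shows the mandrel flange centred at about (318,214), as the top-view estimate predicted. The large collar is at (169,235). Next I'll fit the flange and move over the middle collar.

Add to h.py:
```python
def circ(im,c,px,z,h=55,out=True):
    hsv=cv2.cvtColor(im,cv2.COLOR_BGR2HSV);m=((hsv[...,1]<40)&(hsv[...,2]>135)).astype('u1')*255
    u,v=px;w=np.zeros_like(m);w[v-h:v+h,u-h:u+h]=m[v-h:v+h,u-h:u+h]
    k=max(cv2.findContours(w,cv2.RETR_EXTERNAL,cv2.CHAIN_APPROX_NONE)[0],key=cv2.contourArea)[:,0].astype(float)
    P=plane(c,k,z)[:,:2]; (x,y),r=cv2.minEnclosingCircle(P.astype('f4'))
    e=cv2.fitEllipse(P.astype('f4'));print("enc",x,y,2*r,"ell",e)
```

Run:
```python
from h import *
a=np.load("s1.npy");s=dict(position=a[:3],tool_rot=a[3:]);c=cam("wrist",s);im=cv2.imread("pics/w1.png")
circ(im,c,(318,214),.01);circ(im,c,(169,235),.024,40)
```

```text
enc 0.5132619738578796 0.3388386070728302 0.16161172091960907 ell ((0.5157835483551025, 0.3343202769756317), (0.11604152619838715, 0.14289362728595734), 5.316929340362549)
enc 0.4686777889728546 0.16420817375183105 0.12405749410390854 ell ((0.46807217597961426, 0.15866738557815552), (0.0903262197971344, 0.10069996863603592), 27.294626235961914)
```

Request:
tcp_steps(offsets=[-0.1,-0.2,0,0,1,-0.25,-0.6,0,0,1,-0.45,-1,0,0,1,-0.65,-1.4,0.1,0,1,-0.85,-1.8,0.3,0,1,-1.05,-2.2,0.5,0,1,-1.25,-2.6,0.7,0,1,-1.45,-3,0.9,0,1,-1.6,-3.25,1.05,0,1,-1.64,-3.34,1.1,0,1,-1.64,-3.34,1.1,0,1,-1.64,-3.34,1.1,0,1,-1.64,-3.34,1.1,0,1])

```text
time: 2.75
position: [0.5436, -0.0364, 0.1514]
tool_rot: [0.593, 3.084, 0.002]
ft_force: [0.4, 0.2, 0.0]
grip_width: 0.999
grip_force: 0.0
```

Run:
```python
from h import *
s=probe_bus.get_state();im=get_image("wrist")[:,:,::-1].copy();cv2.imwrite("pics/w2.png",im)
c=cam("wrist",s);p=proj(c,(.542,-.037,.024))[0].round().astype(int);print(p,s['position'])
circ(im,c,p,.024,90)
```

```text
[319 233] [ 0.543551   -0.03636179  0.15137794]
enc 0.5368260741233826 -0.03452170640230179 0.19754090905189514 ell ((0.5511927008628845, -0.0294281505048275), (0.12344572693109512, 0.1803475171327591), 1.7552006244659424)
```

View pics/w2.png

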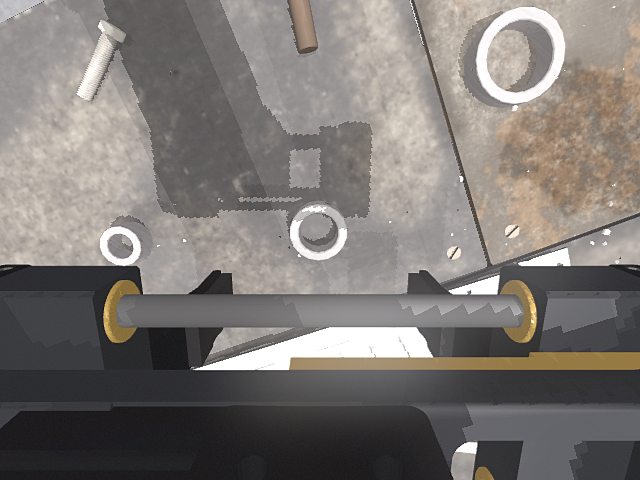

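The middle collar's top ring is centred at about (318,233), against a predicted (319,233). I'll refit with a tighter threshold.

```bash
sed -i 's/\[...,2\]>135/[...,2]>205/' h.py
```

Run:
```python
from h import *
a=np.load("s1.npy");s=dict(position=a[:3],tool_rot=a[3:])
circ(cv2.imread("pics/w1.png"),cam("wrist",s),(318,214),.01,40);circ(cv2.imread("pics/w1.png"),cam("wrist",s),(169,235),.024,34)
S=[probe_bus.get_state()for _ in range(3)];print([x['position']for x in S]);s=S[0]
circ(cv2.imread("pics/w2.png"),cam("wrist",s),(319,233),.024,34)
print(tool(s,(.5423,-.0372,.003)).round(4))
```

```text
enc 0.5162320137023926 0.32953527569770813 0.08986681699752808 ell ((0.5169748067855835, 0.32784008979797363), (0.0744377002120018, 0.08270571380853653), 132.94190979003906)
enc 0.47210928797721863 0.1561211347579956 0.06991555541753769 ell ((0.47104525566101074, 0.15569987893104553), (0.06533996760845184, 0.06636826694011688), 112.40589904785156)
[array([ 0.54349174, -0.03668256,  0.15135234]), array([ 0.54349174, -0.03668256,  0.15135234]), array([ 0.54349174, -0.03668256,  0.15135234])]
enc 0.5416689515113831 -0.03830254450440407 0.049321096390485764 ell ((0.5436890721321106, -0.039426080882549286), (0.03905453160405159, 0.04486498236656189), 152.34231567382812)
[ 0.001  -0.0011  0.1484]
```

Converted, 0.147 m is 1.47, -0.0015 m is -0.015.

Request:
tcp_steps(offsets=[0.01,-0.015,0.2,0,1,0.01,-0.015,0.5,0,1,0.01,-0.015,0.8,0,1,0.01,-0.015,1.1,0,1,0.01,-0.015,1.3,0,1,0.01,-0.015,1.4,0,1,0.01,-0.015,1.45,0,1,0.01,-0.015,1.47,0,1,0.01,-0.015,1.47,0,1,0.01,-0.015,1.47,0,1,0.01,-0.015,1.47,0,1], force=30)

```text
time: 3.9
position: [0.5421, -0.0401, 0.0044]
tool_rot: [0.599, 3.082, 0.001]
ft_force: [-0.3, 0.5, 0.5]
grip_width: 0.999
grip_force: 0.0
```

Request:
tcp_steps(offsets=[0,0,0,0,0.7,0,0,0,0,0.6,0,0,0,0,0.5,0,0,0,0,0.4,0,0,0,0,0.4,0,0,0,0,0.4,0,0,0,0,0.4,0,0,0,0,0.4], force=30)

```text
time: 4.7
position: [0.5415, -0.0399, 0.0035]
tool_rot: [0.599, 3.084, 0.0]
ft_force: [-0.1, 0.9, -1.6]
grip_width: 0.535
grip_force: 30.0
```

Run:
```python
from h import *
im=get_image("wrist");cv2.imwrite("pics/w3.png",im[:,:,::-1])
```

```text
(no output)
```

View pics/w3.png

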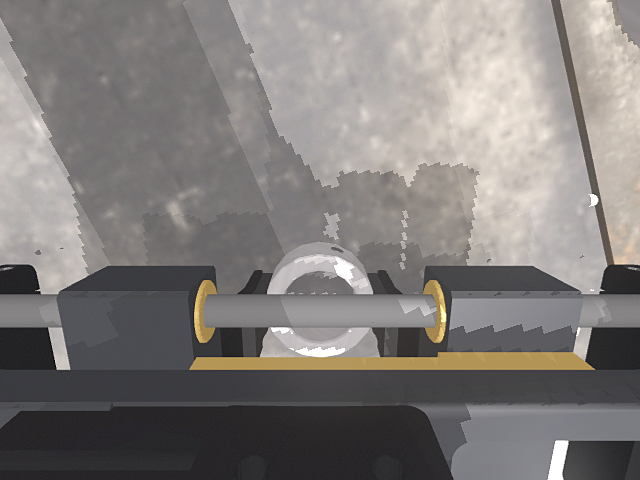

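The collar sits between the fingers. Its top ring spans columns 266 to 374 and rows of about 245 to 357. I'll check how well it is centred in the grasp.

Run:
```python
from h import *
s=probe_bus.get_state();c=cam("wrist",s);A=R.from_rotvec(s['tool_rot'])
P=plane(c,[[266,302],[374,302],[320,245],[320,357]],.024)
print([tool(s,p).round(4) for p in P],s['position'],s['ft_force'])
t=np.linspace(0,2*np.pi,9)[:-1]
print(proj(c,[s['position']+A.apply([.025*np.cos(a),.025*np.sin(a),0])*[1,1,0]+[0,0,.0205] for a in t]).round())
```

```text
[array([ 0.0028, -0.0246, -0.0205]), array([ 0.0028,  0.0233, -0.0205]), array([ 0.0289, -0.0007, -0.0205]), array([-0.0246, -0.0006, -0.0205])] [ 0.5413917  -0.03989939  0.00351968] [-1.07933648  0.31951433  0.4672126 ]
[[322. 254.]
 [362. 270.]
 [378. 308.]
 [360. 344.]
 [321. 358.]
 [283. 344.]
 [265. 308.]
 [281. 270.]]
```

Centred to about 2 mm along the pads, so the grasp is good. Now lift it and carry it to above the mandrel.

Request:
tcp_steps(offsets=[0,0,-0.1,0,0.4,0,0,-0.3,0,0.4,0,0,-0.6,0,0.4,0,0,-1,0,0.4,0,0,-1.3,0,0.4,0,0,-1.5,0,0.4,0,0,-1.6,0,0.4,0,0,-1.6,0,0.4])

```text
time: 5.55
position: [0.5421, -0.0403, 0.165]
tool_rot: [0.599, 3.081, 0.001]
ft_force: [1.2, -0.8, -2.4]
grip_width: 0.532
grip_force: 30.0
```

Request:
tcp_steps(offsets=[0.1,0.2,0,0,0.4,0.25,0.5,0,0,0.4,0.4,0.85,0,0,0.4,0.6,1.2,0,0,0.4,0.75,1.55,0,0,0.4,0.95,1.9,0,0,0.4,1.1,2.25,0,0,0.4,1.25,2.6,0,0,0.4,1.4,2.9,0,0,0.4,1.52,3.12,0,0,0.4,1.59,3.26,0,0,0.4,1.616,3.318,0,0,0.4,1.616,3.318,0,0,0.4,1.616,3.318,0,0,0.4,1.616,3.318,0,0,0.4])

```text
time: 7.05
position: [0.5165, 0.3261, 0.1636]
tool_rot: [0.603, 3.083, -0.001]
ft_force: [-0.2, 0.0, -1.1]
grip_width: 0.532
grip_force: 30.0
```

Run:
```python
from h import *
s=probe_bus.get_state();np.save("s4.npy",np.r_[s['position'],s['tool_rot']])
w=get_image("wrist")[:,:,::-1];sc=get_image("scene")[:,:,::-1]
cv2.imwrite("pics/w4full.png",w);cv2.imwrite("pics/sc4full.png",sc)
a=cv2.resize(w[170:390,180:460],(560,440));b=cv2.resize(sc[120:230,230:330],None,fx=4,fy=4)[:440]
cv2.imwrite("pics/c4.png",np.hstack([a,b[:,:240]]) if 0 else cv2.resize(np.hstack([a,cv2.resize(b,(400,440))]),(800,367)))
print(s['position'],proj(cam("scene"),[[.5163,.3303,0],[.5163,.3303,.124]]))
```

```text
[0.51651142 0.32610291 0.16361748] [[278.56005965 210.94137629]
 [276.21763724 165.4813049 ]]
```

View pics/c4.png

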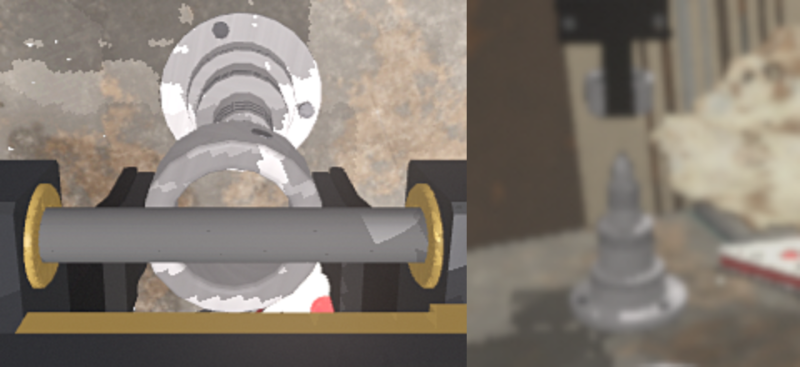

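The wrist crop shows the flange centred near full-frame column 324.6 and the collar near 320.4. In the scene crop the collar hangs at column 276.0, with the mandrel tip at 276.6. I'll turn the edges into tool-frame offsets.

Run:
```python
from h import *
a=np.load("s4.npy");s=dict(position=a[:3],tool_rot=a[3:]);c=cam("wrist",s)
im=cv2.cvtColor(cv2.imread("pics/w4full.png"),cv2.COLOR_BGR2HSV).astype(int)
f=lambda x,y:[180+x/1.6667,170+y/1.6667]
F=[f(161,88),f(321,88),f(241,12),f(181,43),f(301,43)];C=[f(146,205),f(322,205),f(234,140),f(234,312)]
fw=np.array([tool(s,p) for p in plane(c,F,.01)]);cw=np.array([tool(s,p) for p in plane(c,C,s['position'][2]+.0205)])
print(fw.round(4),cw.round(4),sep="\n")
# flange circle fit (tool xy) r=45mm
from scipy.optimize import least_squares
r=least_squares(lambda q:np.hypot(*(fw[:,:2]-q).T)-.045,[0,0]);print("flange",r.x,r.fun)
for z in(.5163,):print("mandrel est in tool",tool(s,(.5163,.3303,.01)))
```

```text
[[ 0.0048 -0.0409  0.1536]
 [ 0.0049  0.0482  0.1536]
 [ 0.0465  0.0035  0.1536]
 [ 0.0298 -0.0292  0.1536]
 [ 0.0299  0.0364  0.1536]]
[[ 0.007  -0.0237 -0.0205]
 [ 0.0071  0.0228 -0.0205]
 [ 0.0249 -0.0005 -0.0205]
 [-0.0247 -0.0005 -0.0205]]
flange [0.00031262 0.00364099] [-0.00026247 -0.00020408  0.0012232  -0.00084022 -0.000916  ]
mandrel est in tool [0.00185944 0.00389637 0.15361429]
```

Collar centre is about (0.0003, -0.0005) in the tool frame and the mandrel axis about (0.0005, 0.0037). I'll shift +4 mm in y, lower to just above the tip and look again.

Converted, 0.0005 m is 0.005, 0.03 m is 0.3.

Request:
tcp_steps(offsets=[0.005,0.04,0,0,0.4,0.005,0.04,0.1,0,0.4,0.005,0.04,0.2,0,0.4,0.005,0.04,0.3,0,0.4,0.005,0.04,0.3,0,0.4,0.005,0.04,0.3,0,0.4])

```text
time: 7.75
position: [0.5165, 0.3317, 0.1329]
tool_rot: [-0.599, -3.083, 0.001]
ft_force: [-0.1, 1.0, -2.5]
grip_width: 0.542
grip_force: 30.0
```

Run:
```python
from h import *
s=probe_bus.get_state();np.save("s5.npy",np.r_[s['position'],s['tool_rot']])
w=get_image("wrist")[:,:,::-1];sc=get_image("scene")[:,:,::-1]
cv2.imwrite("pics/c5.png",np.hstack([cv2.resize(w[170:390,180:460],(560,440)),cv2.resize(sc[140:228,252:300],(240,440),interpolation=cv2.INTER_CUBIC)]))
C=cam("scene");b=np.array([.5163,.3303,0]);print(s['position'],proj(C,[b,b+[0,0,.124],b+[0,0,.145],b+[0,.01,.145],b+[.01,0,.145]]).round(1).tolist())
```

```text
[0.51652317 0.33172536 0.13288557] [[278.6, 210.9], [276.2, 165.5], [275.8, 157.3], [274.3, 156.1], [279.6, 156.6]]
```

View pics/c5.png

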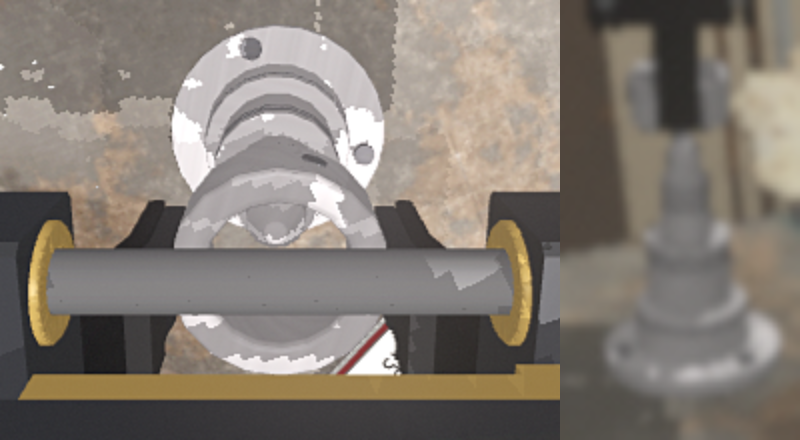

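The wrist view has the flange centred on crop column 278 and the collar on 280, so y is aligned. The scene view hints at under 2 mm along tool x, so I'll check that with numbers.

Run:
```python
from h import *
from scipy.optimize import least_squares
a=np.load("s5.npy");s=dict(position=a[:3],tool_rot=a[3:]);c=cam("wrist",s)
f=lambda x,y:[180+x/2,170+y/2]
def fit(pts,z,r):
    w=plane(c,[f(*p) for p in pts],z)[:,:2];q=least_squares(lambda q:np.hypot(*(w-q).T)-r,w.mean(0)-[0.02,0]);
    return tool(s,[*q.x,z])[:2].round(4),(q.fun*1e3).round(1)
print("flange",fit([(172,135),(385,135),(278,26),(203,59),(353,59)],.01,.045))
print("stage70 top rim",fit([(278,96),(226,122)],.07,.0215))
z=s['position'][2]+.0205
print("collar",fit([(175,250),(386,250),(280,170),(280,374),(215,355),(345,355)],z,.025))
print("bore",fit([(280,203),(213,240),(349,240)],z,.017))
```

```text
flange (array([-0.0018, -0.0013]), array([ 0. ,  0.2,  0.6, -0.3, -0.5]))
stage70 top rim (array([ 0.0383, -0.0186]), array([0., 0.]))
collar (array([-0.    , -0.0006]), array([-1. , -0.9, -0.5, -0.4, -0.3, -0.4]))
bore (array([0.0254, 0.0009]), array([-8.5,  6.5,  4.7]))
```

Request:
tcp_steps(offsets=[-0.015,-0.005,0,0,0.4,-0.015,-0.005,0.1,0,0.4,-0.015,-0.005,0.18,0,0.4,-0.015,-0.005,0.24,0,0.4,-0.015,-0.005,0.3,0,0.4,-0.015,-0.005,0.34,0,0.4,-0.015,-0.005,0.34,0,0.4,-0.015,-0.005,0.34,0,0.4])

```text
time: 8.65
position: [0.5181, 0.331, 0.0996]
tool_rot: [0.599, 3.084, 0.0]
ft_force: [-0.1, 0.0, -1.5]
grip_width: 0.536
grip_force: 30.0
```

No contact, and the collar's underside is below the 102 mm shoulder. Continue down slowly.

Request:
tcp_steps(offsets=[0,0,0.06,0,0.4,0,0,0.12,0,0.4,0,0,0.17,0,0.4,0,0,0.21,0,0.4,0,0,0.23,0,0.4,0,0,0.24,0,0.4,0,0,0.24,0,0.4,0,0,0.24,0,0.4])

```text
time: 9.45
position: [0.5182, 0.331, 0.0758]
tool_rot: [0.599, 3.084, 0.001]
ft_force: [0.3, 0.1, -2.0]
grip_width: 0.535
grip_force: 30.0
```

Request:
tcp_steps(offsets=[0,0,0.005,0,0.4,0,0,0.01,0,0.4,0,0,0.015,0,0.4,0,0,0.015,0,0.4,0,0,0.015,0,0.4])

```text
time: 9.95
position: [0.518, 0.3309, 0.0741]
tool_rot: [0.599, 3.084, 0.0]
ft_force: [-0.3, 0.0, -2.3]
grip_width: 0.536
grip_force: 30.0
```

Request:
tcp_steps(offsets=[0,0,0.005,0,0.4,0,0,0.01,0,0.4,0,0,0.01,0,0.4,0,0,0.01,0,0.4])

```text
time: 10.35
position: [0.5181, 0.331, 0.0736]
tool_rot: [0.599, 3.084, 0.0]
ft_force: [-1.6, -0.5, 2.1]
grip_width: 0.538
grip_force: 30.0
```

Request:
tcp_steps(offsets=[0,0,0.005,0,0.4,0,0,0.01,0,0.4,0,0,0.01,0,0.4,0,0,0.01,0,0.4])

```text
time: 10.75
position: [0.5181, 0.331, 0.0735]
tool_rot: [0.599, 3.084, 0.001]
ft_force: [-3.5, -2.6, 8.6]
grip_width: 0.537
grip_force: 30.0
```

Contact came at TCP z 0.0735, exactly the seated height. I'll ease the load off, release, retreat straight up and look.

Converted, -0.001 m is -0.01.

Request:
tcp_steps(offsets=[0,0,-0.01,0,0.4,0,0,-0.01,0,0.4,0,0,-0.01,0,0.6,0,0,-0.01,0,0.7,0,0,-0.01,0,0.85,0,0,-0.01,0,1,0,0,-0.01,0,1,0,0,-0.01,0,1,0,0,-0.01,0,1])

```text
time: 11.65
position: [0.5181, 0.3309, 0.0731]
tool_rot: [0.599, 3.084, 0.0]
ft_force: [0.6, 0.1, 0.1]
grip_width: 0.981
grip_force: 0.0
```

Request:
tcp_steps(offsets=[0,0,-0.1,0,1,0,0,-0.3,0,1,0,0,-0.6,0,1,0,0,-1,0,1,0,0,-1.4,0,1,0,0,-1.7,0,1,0,0,-1.9,0,1,0,0,-1.9,0,1,0,0,-1.9,0,1])

```text
time: 12.55
position: [0.518, 0.3309, 0.2634]
tool_rot: [0.599, 3.083, 0.001]
ft_force: [-0.3, -0.1, -0.1]
grip_width: 1.001
grip_force: 0.0
```

Run:
```python
from h import *
w=get_image("wrist")[:,:,::-1];sc=get_image("scene")[:,:,::-1]
cv2.imwrite("pics/c6.png",np.hstack([cv2.resize(w[130:290,100:440],(560,264)),cv2.resize(sc[158:224,248:308],(240,264),interpolation=cv2.INTER_CUBIC)]))
```

```text
(no output)
```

View pics/c6.png

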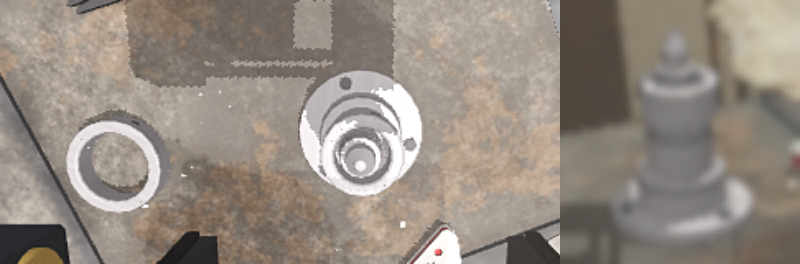

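The wrist crop shows the collar level around the mandrel at about (361,157). The scene crop shows it flat on the two-line step, and the gripper is clear. The large collar, at (117,165), has not moved.

```bash
python3 -c "
from bench import ctrl, probe_bus, get_image, camera_model
print(ctrl.close_job())"
```

```text
the job is handed in; nothing more can be done
None
```

The middle collar is on the mandrel, lowered until it touched and resting flat on the two-line step; I let go, backed the gripper clear, left the other two collars untouched, and handed the job in at about 13 s.

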